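# Bring the red-capped vial under the reader

### The arm

A 6-joint arm with a two-finger parallel gripper is mounted at the origin on the work surface. World frame = base frame: x ahead of the robot, y to its left, z up, the work surface at z = 0. Lengths are in m, angles in rad, forces in N, time in s.
With the tool pointing down it reaches from about 0.275 to 0.75 m from the base axis. Payload 10.2 kg.
Tool frame: the origin (TCP) lies midway between the tips of the shut fingers; the grasp point (between the pads) lies 19 mm behind it (env.hold_point_z is the distance from the TCP to the grasp point, in m); z points along the fingers, y is the line along which they close (so a half turn about z gives the same grasp; the last joint's range is limited). The gripper opens to 85 mm and grips with 20 to 120 N. Pads are 22 mm wide; open, the fingers measure 114 mm over their backs; the gripper's body (76 mm by 85 mm) begins 54 mm behind the grasp point. The pads swing forward as they close: fully open they stand 13 mm farther back than shut.
Start: joints at [-1.512, 0.313, 1.498, -0, 1.331, -0.223], TCP at [0.146, -0.504, 0.231] pointing down, gripper open.
Joint ranges: [-2.94, 2.94], [-0.97, 2.17], [0.19, 2.56], [-1.23, 4.37], [0.02, 3.11], [-2.88, 2.88]. Speed limits (rad/s): [2.39, 2.39, 3.01, 3.14, 3.14, 3.14].

### API

Orientations are given as a unit quaternion [x, y, z, w].
In Python, from bench import env, kinematics, monitor, eyes, job gives the robot as it stands. The module is installed in compiled form; this text tells all that it offers. Calls block until the motion is done:
- env.reach(position, orientation): joint-space move of the TCP to a pose.
- env.movel(position, velocity=0.15, frame=None, guard=None): straight line of the TCP; frame=None keeps the orientation; velocity is the mean speed in m/s. With guard (N) it stops when the force on the tool has changed by that much, and returns True; else False.
- env.set_joints(angles): joint-space move.
- env.release() and env.close_gripper(effort=None): open the fingers fully, or close them until they stop; effort is the grip in N (None keeps the last).
- env.hold(seconds).
- kinematics.ik(position, orientation): joint angles nearest the present ones, or None.
- monitor.sense(): the state.
- eyes.grab_frame(name): name is "scene" or "top" or "wrist"; returns a dict with "frame" (480x640x3 uint8, red, green, blue), "mtx" (3x3 intrinsics, pixels), "view" (4x4, takes a point from world to camera coordinates). Camera axes: x right, y down, z forward; pixel columns grow to the right and rows downward; lengths in m; the calibration is good to about 2 mm. A picture is of the moment at which its call begins. There is no depth.
A pose or a line that the arm cannot do raises env.MotionError and nothing moves.
- job.hand_in(): hands the job in; it is judged then, once.
The state is a dict: "clock": time; "joints": joint angles; "qvel": joint speeds; "joint_efforts": joint torques, N m; "position": TCP position; "ee_rot": TCP orientation; "contact_force": force on the tool from outside, world axes, zero at the start; "ft_torque": the same for the moment, N m; "finger_gap": opening from 0.0 (shut) to 1.0 (fully open); "gripper_force": force on a finger pad.
Only numpy, scipy, OpenCV 4.12 (cv2) and the standard library are available. Lean on these libraries where they do the work, as an engineer would, in place of code of your own. Each camera call takes 0.05 s, during which the arm holds its last target. There are 200 camera calls.

### The job

With a fingertip, push on the spokes of the vial carousel to turn it until the red-capped vial stands centred at the yellow mark, and leave it there. Then push the orange reader arm round with a fingertip, all the way to its stop, so that the reader head sits over the red cap. Push only, grasp nothing: do not touch or lift the vials, which stay in their cups, and do not disturb the other things on the bench.

Things in the scene. Friction and masses are not known exactly. Their poses are not given: they have to be found in the camera images.
- station: Fixed grey round base plate (300 mm diameter, 20 mm thick) with a tongue towards its +y that carries a steel post. Origin: underside of the plate on the carousel's axis; z up; the post's axis stands at (0, +225 mm) in its frame, the reading position at (0, +110 mm). It never moves in an episode.
- carousel: Four-spoked wheel on the station, turning endlessly either way about the vertical through its origin (on the station's axis, 22 mm above the surface). Blue spokes run along its own +x, +y, -x and -y: bars 12 mm wide, bare from 26 to 91 mm from the axis. About 2 N at mid spoke turns it; no detents, it stays where it is left and hardly coasts.
- spoke_hub (a point): Point on the carousel's axis at mid-height of the spokes, 43 mm above the surface: spokes span heights 34 to 52 mm, the plate below is at 20 mm. Dark hub 52 mm in diameter, 64 mm high with its stub. At each spoke's end, 110 mm from the axis, a white cup (38 mm outer diameter, rim 60 mm above the surface) holds one vial with 2 mm play.
- read_mark (a point): The reading position: centre of the round yellow spot on the base plate's top (20 mm above the surface), 110 mm from the carousel's axis, with a yellow stripe leading outwards from it to the post.
- reader_pivot (a point): On the axis of the reader arm's vertical hinge, at the mid-height of its orange bar (143 mm above the surface).
- reader_head (a point): Centre of the underside of the white reader head (44 mm diameter, 50 mm tall, underside 115 mm above the surface) at the end of the reader arm, 115 mm from the hinge axis.
- reader (a joint): Angle of the reader arm, rad: 0 = parked, pointing along the station's +x; grows clockwise seen from above, to a firm stop at 1.571 with the head above the yellow spot. The arm is a level orange bar 14 mm wide, heights 133 to 153 mm, bare from 22 mm (black hub) to 93 mm from the hinge axis. No spring: about 2 N moves it and it stays where left.
- vial_red: Amber glass vial with a white paper label and a red cap, 24 mm diameter (cap 25), 55 mm tall, 25 g, standing loose in one of the carousel's cups; which cup varies. Origin: centre of its underside, 38 mm above the surface.
- vial_blue: Amber glass vial with a white paper label and a blue cap, 24 mm diameter (cap 25), 55 mm tall, 25 g, standing loose in one of the carousel's cups; which cup varies. Origin: centre of its underside, 38 mm above the surface.
- vial_green: Amber glass vial with a white paper label and a green cap, 24 mm diameter (cap 25), 55 mm tall, 25 g, standing loose in one of the carousel's cups; which cup varies. Origin: centre of its underside, 38 mm above the surface.
- vial_white: Amber glass vial with a white paper label and a white cap, 24 mm diameter (cap 25), 55 mm tall, 25 g, standing loose in one of the carousel's cups; which cup varies. Origin: centre of its underside, 38 mm above the surface.
- wash_bottle: Clear wash bottle with blue collar, 64 mm diameter, about 185 mm tall. Bystander, to be left alone. Origin: centre of its underside.
- beaker: Glass beaker, 70 mm diameter, 85 mm tall. Bystander, to be left alone. Origin: centre of its underside.
- marker: Marker pen lying on the table, 145 mm long along its x, 14 mm thick. Bystander, to be left alone. Origin: centre of its underside.
- tube_rack: Black microtube rack, 75 x 170 x 50 mm. Bystander, to be left alone. Origin: centre of its underside.
- foam_box: White foam box, open on top, 170 x 150 x 90 mm. Bystander, to be left alone. Origin: centre of its underside.
- reagent: Reagent jar with blue cap, 56 mm diameter, 100 mm tall. Bystander, to be left alone. Origin: centre of its underside.

How it is judged:
By the outcome, as a careful person would: the job done as asked, in the order asked, and still so for the second after the job is handed in, with the robot touching nothing.
It also fails if it takes over 72 s, if anything falls off the work surface, if the arm or the gripper's body presses on something with over 40 N, if the wrist force passes 120 N, or if a joint passes its speed limit or range.

## Working session

There is one attempt and no reset: what is moved stays moved. The work goes in short steps, each a Python script; the robot and the scene stay as the last script left them, time stands still between calls to the robot, and variables do not carry over. Pictures are saved under pics/ and viewed, at most 10 in all, crops included, and the job is handed in when it is done.

```bash
mkdir -p pics; python3 - <<'E'
from bench import env, kinematics, monitor, eyes, job
import cv2
for n in ("top","scene"):
    f=eyes.grab_frame(n); cv2.imwrite(f"pics/{n}0.png",f["frame"][:,:,::-1]); print(n,f["mtx"].tolist(),f["view"].round(4).tolist())
s=monitor.sense(); print(s["clock"],s["position"],s["ee_rot"])
E
```

```text
top [[470.93935990343806, 0.0, 320.85923921710537], [0.0, 470.93935990343806, 232.71246784699215], [0.0, 0.0, 1.0]] [[0.0249, -0.9996, -0.0133, -0.0332], [-0.9942, -0.0234, -0.1052, 0.5425], [0.1049, 0.0159, -0.9944, 1.1944], [0.0, 0.0, 0.0, 1.0]]
scene [[569.2213755551206, 0.0, 312.582414442105], [0.0, 569.2213755551206, 232.42914014434342], [0.0, 0.0, 1.0]] [[0.5868, 0.8096, 0.012, -0.2956], [0.6329, -0.4493, -0.6305, -0.2819], [-0.5051, 0.3776, -0.7761, 1.6955], [0.0, 0.0, 0.0, 1.0]]
0.1 [ 0.14595259 -0.50406135  0.2307917 ] [ 9.90089112e-01  1.40439355e-01  2.87600160e-05 -5.79715954e-04]
```

View pics/top0.png

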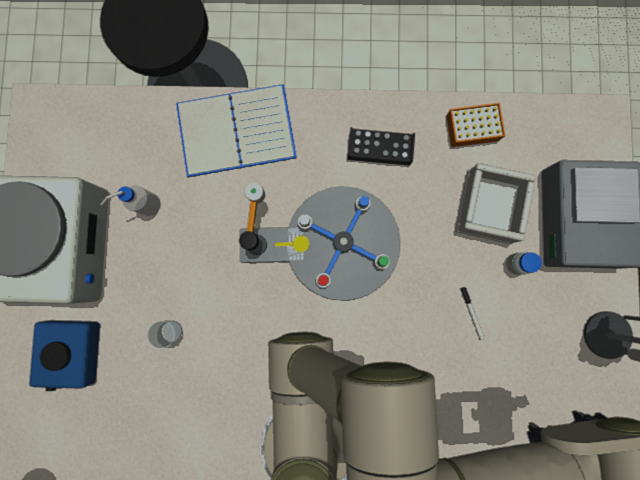

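View pics/scene0.png

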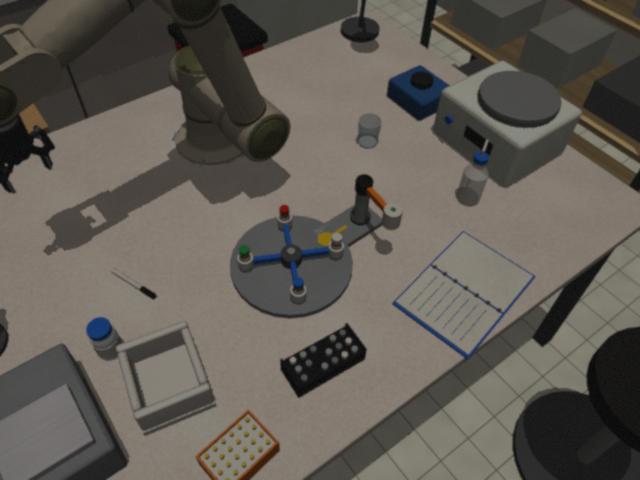

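The top view shows the hub at about (343,241), the red cap at (323,281), the yellow spot at (301,244) and the post at (249,241). The reader is parked pointing up, towards world +x. Red has to go about 60° clockwise. I'll measure this next.

```bash
cat > h.py <<'E'
from bench import env, kinematics, monitor, eyes, job
import cv2, numpy as np
def ray(f,u,v,z):
    R=f["view"][:3,:3];t=f["view"][:3,3];c=-R.T@t
    d=R.T@np.linalg.inv(f["mtx"])@np.array([u,v,1.]);return c+d*(z-c[2])/d[2]
def proj(f,p):
    q=f["mtx"]@(f["view"][:3,:3]@np.array(p)+f["view"][:3,3]);return q[:2]/q[2]
HSV={"red":[((0,150,60),(6,255,255)),((174,150,60),(180,255,255))],"green":[((50,120,40),(80,255,255))],
"blue":[((100,150,50),(125,255,255))],"yellow":[((24,150,80),(34,255,255))],"orange":[((8,150,80),(20,255,255))]}
def blobs(f,col,amin=15):
    hsv=cv2.cvtColor(f["frame"],cv2.COLOR_RGB2HSV);m=sum(cv2.inRange(hsv,np.array(a),np.array(b)) for a,b in HSV[col])
    n,l,s,c=cv2.connectedComponentsWithStats(m)
    return [(s[i,4],c[i],s[i,:4]) for i in range(1,n) if s[i,4]>=amin]
def q(yaw): # tool down, tool x at world angle yaw
    return np.array([np.cos(yaw/2),np.sin(yaw/2),0,0])
E
python3 - <<'E'
from h import *
f=eyes.grab_frame("top")
for c,z in (("red",.093),("green",.093),("blue",.093),("yellow",.02),("orange",.153)):
    for a,p,b in blobs(f,c): print(c,a,p.round(1),b,ray(f,*p,z).round(4))
g=cv2.cvtColor(f["frame"],cv2.COLOR_RGB2GRAY)
print(ray(f,343.5,241,.064).round(4), ray(f,249.5,241,.153).round(4))
x=f["frame"][170:310,230:410,::-1]; cv2.imwrite("pics/crop.png",cv2.resize(x,None,fx=4.2,fy=4.2,interpolation=cv2.INTER_CUBIC))
E
```

```text
red 69 [322.9 279.9] [319 275   9  10] [ 0.421 -0.029  0.093]
green 69 [383.1 260.8] [379 257   9   9] [ 0.471  -0.1745  0.093 ]
blue 336 [241.  145.9] [177  85 119  92] [0.7509 0.1851 0.093 ]
blue 145 [125.9 193.8] [118 187  16  14] [0.6223 0.4677 0.093 ]
blue 69 [363.8 201.1] [360 197   9   9] [ 0.6175 -0.1252  0.093 ]
blue 101 [353.7 220.7] [347 210  15  23] [ 0.568  -0.1011  0.093 ]
blue 115 [322.8 231.3] [311 224  24  15] [ 0.54   -0.0256  0.093 ]
blue 116 [363.4 252.2] [352 245  24  15] [ 0.4909 -0.1262  0.093 ]
blue 102 [332.8 261.1] [326 250  15  24] [ 0.4672 -0.052   0.093 ]
blue 326 [530.2 262.1] [520 253  22  19] [ 0.4765 -0.5311  0.093 ]
blue 64 [ 89.2 278. ] [ 85 274   9   9] [0.4114 0.5436 0.093 ]
blue 2848 [ 61.1 354.1] [ 30 322  60  66] [0.2274 0.5978 0.093 ]
yellow 252 [297.3 243.6] [276 236  33  16] [0.514 0.041 0.02 ]
orange 248 [477.6 123.1] [450 103  55  40] [ 0.8009 -0.3882  0.153 ]
orange 184 [251.6 216.1] [247 201  10  31] [0.5654 0.1414 0.153 ]
[ 0.5197 -0.078   0.064 ] [0.5066 0.1438 0.153 ]
```

View pics/crop.png

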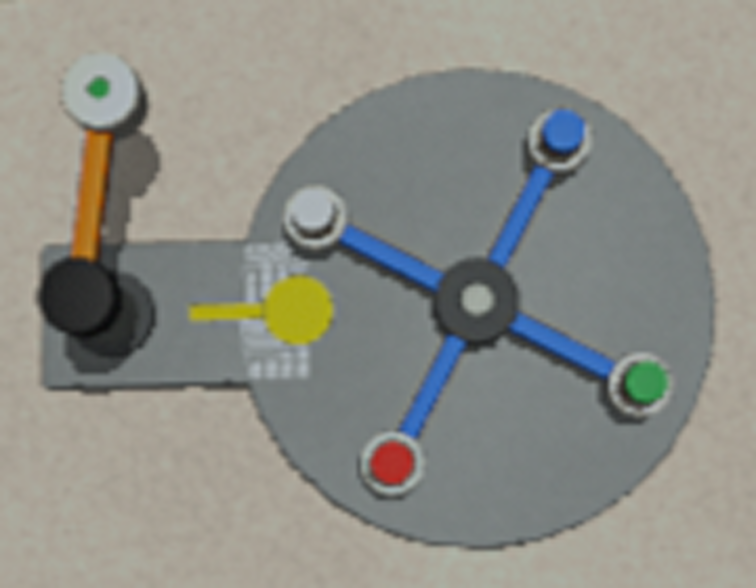

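The hub is at about (0.519,-0.0775), red sits at 153.7° and the mark at about 93°. I'll check IK along the arc, close the fingers and hover for a wrist look.

```bash
cat >> h.py <<'E'
C=np.array([.5193,-.0775])
def fp(a,r,z): a=np.radians(a); return np.array([C[0]+r*np.cos(a),C[1]+r*np.sin(a),z])
E
python3 - <<'E'
from h import *
for off in (-90,-270):
  for a in (285,260,230,200,180): 
    j=kinematics.ik(fp(a,.064,.043),q(np.radians(a+off))); print(off,a,None if j is None else np.round(j,2))
env.close_gripper()
env.reach(fp(287,.064,.21),q(np.radians(287-270)))
f=eyes.grab_frame("wrist"); cv2.imwrite("pics/w1.png",f["frame"][:,:,::-1])
s=monitor.sense();print(s["clock"],s["position"],s["finger_gap"],s["joints"])
print("C",proj(f,[*C,.064]),"mark",proj(f,[.514,.032,.02]))
E
```

```text
-90 285 [-0.47  0.59  1.62 -0.    0.94 -2.3 ]
-90 260 [-0.49  0.55  1.7  -0.    0.9  -1.89]
-90 230 [-0.5   0.49  1.8  -0.    0.85 -1.37]
-90 200 [-0.46  0.45  1.87 -0.    0.82 -0.81]
-90 180 [-0.42  0.43  1.89 -0.    0.81 -0.42]
-270 285 [-0.47  0.59  1.62 -0.    0.94  0.84]
-270 260 [-0.49  0.55  1.7  -0.    0.9   1.25]
-270 230 [-0.5   0.49  1.8  -0.    0.85  1.77]
-270 200 [-0.46  0.45  1.87 -0.    0.82  2.33]
-270 180 [-0.42  0.43  1.89 -0.    0.81  2.72]
2.9083 [ 0.53779424 -0.13958941  0.21004816] -0.00020618775926481357 [-4.64760763e-01  3.96539276e-01  1.43670626e+00 -1.57379348e-04
  1.30823292e+00  8.10674495e-01]
C [227.26738998 226.80491368] mark [109.00646466 182.60337253]
```

View pics/w1.png

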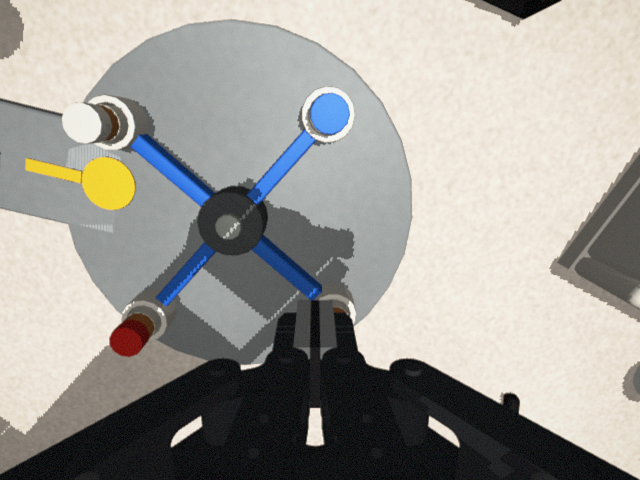

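The mark projects to (109,183), against (108,183) in the picture, so the geometry agrees. The fingers are between the green and blue spokes. Next I'll descend and push clockwise, stopping short of the target.

```bash
cat >> h.py <<'E'
def look(name=None):
    f=eyes.grab_frame("wrist")
    if name: cv2.imwrite(f"pics/{name}.png",f["frame"][:,:,::-1])
    r={}
    for c in ("red","green","blue"):
        for a,p,b in blobs(f,c,60):
            P=ray(f,*p,.093)[:2]-C
            if abs(np.hypot(*P)-.11)<.02: r.setdefault(c,[]).append((int(a),np.degrees(np.arctan2(P[1],P[0])).round(2)%360,np.hypot(*P).round(4)))
    return r
def arc(a0,a1,r=.064,z=.042,v=.05):
    n=max(1,int(np.ceil(abs(a1-a0)/8)))
    for a in np.linspace(a0,a1,n+1)[1:]: env.movel(fp(a,r,z),v,q(np.radians(a-270)))
E
python3 - <<'E'
from h import *
print(look())
print(env.movel(fp(287,.064,.042),.12,guard=8))
arc(287,208)
s=monitor.sense();print(s["clock"],s["position"],s["contact_force"])
print(look("w2"))
E
```

```text
{'red': [(1041, np.float64(154.01), np.float64(0.1048))], 'blue': [(1170, np.float64(333.87), np.float64(0.1092))]}
False
7.7583 [ 0.46306511 -0.10771298  0.04204699] [-0.91401886  0.1815907  -0.75907793]
{'green': [(65, np.float64(202.76), np.float64(0.1045))], 'blue': [(4423, np.float64(278.73), np.float64(0.1021))]}
```

View pics/w2.png

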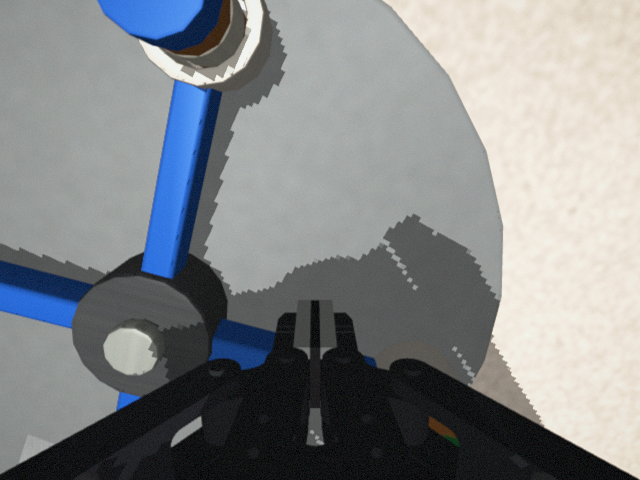

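The blue cap is cut off at the top of the frame. I'll lift straight up, measure, then come back down.

```bash
python3 - <<'E'
from h import *
env.movel(fp(209,.064,.042),.05)
env.movel(fp(209,.064,.23),.15)
print(look("w3"))
f=eyes.grab_frame("top")
for c in ("red","green","blue"):
    for a,p,b in blobs(f,c):
        P=ray(f,*p,.093)[:2]-C
        if abs(np.hypot(*P)-.11)<.02: print(c,a,np.degrees(np.arctan2(P[1],P[0]))%360,np.hypot(*P))
f=eyes.grab_frame("wrist")
for a,p,b in blobs(f,"yellow",60): print(a,p,b,ray(f,*p,.02))
E
```

```text
{'red': [(729, np.float64(102.41), np.float64(0.1034))], 'green': [(880, np.float64(193.12), np.float64(0.109))], 'blue': [(1153, np.float64(281.34000000000003), np.float64(0.1094))]}
red 71 102.26231302724842 0.1094910136488338
green 66 191.70521293319493 0.10908190505002917
blue 29 284.3613814357639 0.11255700341756288
664 [192.62951807 306.55873494] [179 293  33  35] [0.52259085 0.03043069 0.02      ]
148 [181.06756757 354.24324324] [175 336  13  32] [0.51229861 0.08511281 0.02      ]
```

View pics/w3.png

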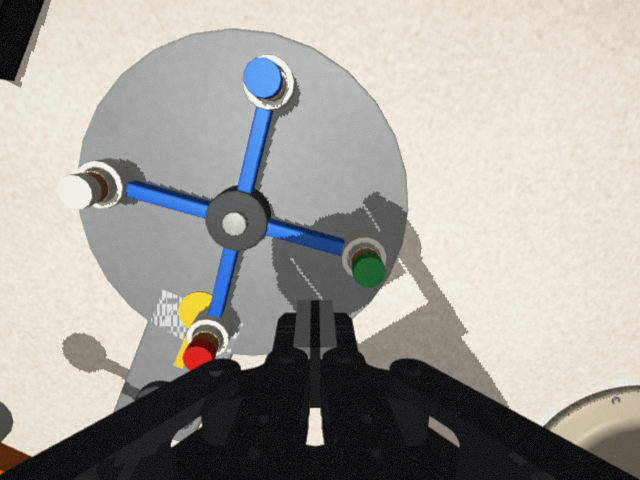

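Red is now at about 102°. I'll refine the mark's direction from the saved top image, with the stripe opened away, then push the remainder.

```bash
python3 - <<'E'
from h import *
f=eyes.grab_frame("top"); im=cv2.imread("pics/top0.png")
hsv=cv2.cvtColor(im,cv2.COLOR_BGR2HSV)
m=cv2.inRange(hsv,np.array(HSV["yellow"][0][0]),np.array(HSV["yellow"][0][1]))
m=cv2.morphologyEx(m,cv2.MORPH_OPEN,cv2.getStructuringElement(cv2.MORPH_ELLIPSE,(9,9)))
M=cv2.moments(m,True); p=(M["m10"]/M["m00"],M["m01"]/M["m00"]); S=ray(f,*p,.02)
# base plate circle: grey mask centre; tongue/post: black hub centre
b=cv2.inRange(im,(0,0,0),(45,45,45)); n,l,s,c=cv2.connectedComponentsWithStats(b)
for i in range(1,n):
    if np.hypot(c[i][0]-249.5,c[i][1]-241)<8 and s[i,4]>30: 
        for z in (.153,.16,.17): P=ray(f,*c[i],z)[:2]; print("post",c[i],s[i],z,P,np.hypot(*(P-C)),np.degrees(np.arctan2(*(P-C)[::-1])))
g=f2=None
d=S[:2]-C; print("spot",p,M["m00"],S,np.hypot(*d),np.degrees(np.arctan2(d[1],d[0])))
d=ray(f,253.3,191,.165); print("head",d)
env.movel(fp(205,.064,.23),.15,q(np.radians(205-270)))
E
```

```text
post [250.32525952 243.05190311] [240 232  22  23 289] 0.153 [0.50187478 0.14169704] 0.21988856625863928 94.54520921392529
post [250.32525952 243.05190311] [240 232  22  23 289] 0.16 [0.50131668 0.14053537] 0.21877573175792858 94.71502175127397
post [250.32525952 243.05190311] [240 232  22  23 289] 0.17 [0.50051939 0.13887583] 0.2171893432604265 94.96062637636757
spot (300.67525773195877, 243.4278350515464) 194.0 [0.51463158 0.03209143 0.02      ] 0.10969082305402797 92.43923481582183
head [0.6227375  0.13771589 0.165     ]
```

```bash
cat >> h.py <<'E'
def toplook():
    f=eyes.grab_frame("top"); r={}
    for c in ("red","green","blue"):
        for a,p,b in blobs(f,c):
            P=ray(f,*p,.093)[:2]-C
            if abs(np.hypot(*P)-.11)<.02: r[c]=(int(a),float(np.degrees(np.arctan2(P[1],P[0])).round(2)%360),float(np.hypot(*P).round(4)))
    return r
E
python3 - <<'E'
from h import *
env.movel(fp(212,.064,.23),.15,q(np.radians(212-270)))
print(env.movel(fp(212,.064,.042),.15,guard=8))
arc(212,199)
env.movel(fp(201,.064,.042),.05)
env.movel(fp(201,.064,.23),.15)
print(toplook())
# retreat to where both cameras see the mark
env.movel(fp(255,.12,.25),.2,q(np.radians(285-270)))
print(toplook()); print(look("w4")); print(monitor.sense()["clock"])
E
```

```text
False
{'red': (69, 92.59, 0.1098), 'green': (63, 182.37, 0.1091)}
{'red': (68, 92.66, 0.1098), 'green': (54, 181.57, 0.109)}
{'red': [(1259, np.float64(92.21), np.float64(0.1054))], 'green': [(807, np.float64(183.77), np.float64(0.107))], 'blue': [(813, np.float64(272.68), np.float64(0.1098))]}
15.6167
```

View pics/w4.png

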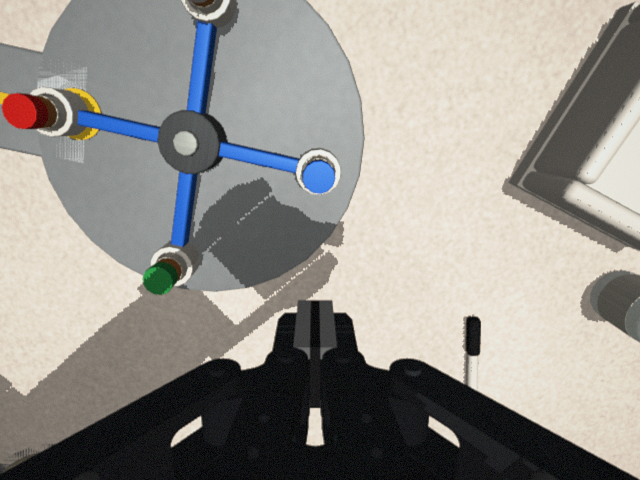

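Red measures about 92.5° and the mark about 92.6°, so the red vial is centred. Now the reader: I'll come down on its +y side and sweep clockwise around the pivot.

```bash
cat >> h.py <<'E'
V=np.array([.5083,.1470])
def rp(a,z,r=.060): a=np.radians(a); return np.array([V[0]+r*np.cos(a),V[1]+r*np.sin(a),z])
E
python3 - <<'E'
from h import *
best=None
for off in (90,-90):
    js=[kinematics.ik(rp(a,.137),q(np.radians(a+off))) for a in (28,0,-35,-72)]
    print(off,[None if j is None else np.round(j,2).tolist() for j in js])
    ok=all(j is not None for j in js)
    if ok and (best is None or abs(js[0][5])+abs(js[-1][5])<best[0]): best=(max(abs(j[5]) for j in js),off)
off=best[1]; print(off)
env.reach(rp(28,.26),q(np.radians(28+off)))
print(env.movel(rp(28,.137),.12,guard=8))
for a in range(20,-61,-8):
    if env.movel(rp(a,.137),.05,q(np.radians(a+off)),guard=12): print("guard",a); break
s=monitor.sense();print(s["clock"],s["position"],s["contact_force"])
f=eyes.grab_frame("scene");cv2.imwrite("pics/s5.png",cv2.resize(f["frame"][140:340,180:480,::-1],None,fx=2.6,fy=2.6))
E
```

```text
90 [[0.1, 0.53, 1.43, -0.0, 1.18, -0.39], [0.05, 0.53, 1.43, -0.0, 1.18, 0.05], [-0.01, 0.49, 1.49, -0.0, 1.16, 0.6], [-0.05, 0.43, 1.6, -0.0, 1.12, 1.21]]
-90 [[0.1, 0.53, 1.43, -0.0, 1.18, 2.76], None, [-0.01, 0.49, 1.49, -0.0, 1.16, -2.54], [-0.05, 0.43, 1.6, -0.0, 1.12, -1.94]]
90
False
21.675 [0.53841151 0.09515027 0.13705376] [-0.48390319 -0.01925723  0.58790592]
```

View pics/s5.png

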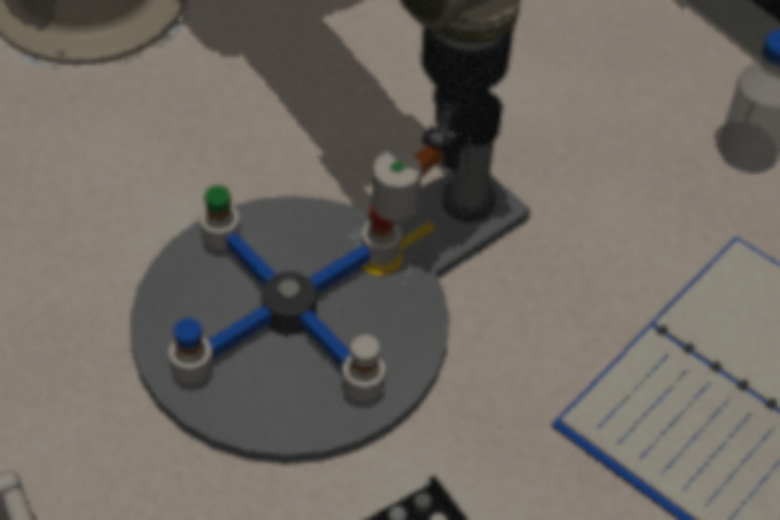

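The reader head is nearly over the red cap and the carousel hasn't moved. I'll continue to the stop under guard.

```bash
python3 - <<'E'
from h import *
for a in range(-62,-84,-2):
    g=env.movel(rp(a,.137),.03,q(np.radians(a+90)),guard=7)
    F=monitor.sense()["contact_force"]; print(a,g,F.round(1))
    if g or np.hypot(*F[:2])>7: break
env.hold(.3); print(monitor.sense()["contact_force"].round(1), monitor.sense()["position"])
env.movel(rp(a+10,.137),.05); env.movel(rp(a+10,.26),.15)
env.reach(np.array([.40,-.33,.30]),q(0.3)); print(toplook())
f=eyes.grab_frame("top");x=f["frame"][170:310,230:410,::-1]; cv2.imwrite("pics/t6.png",cv2.resize(x,None,fx=4.2,fy=4.2,interpolation=cv2.INTER_CUBIC))
for c in ("green","orange"):
    for ar,p,b in blobs(f,c,4):
        if 230<p[0]<410 and 170<p[1]<310: print(c,ar,p,ray(f,*p,.165 if c=="green" else .153))
print(monitor.sense()["clock"])
E
```

```text
-62 False [ 2.1  0.1 -1.5]
-64 False [ 1.8  0.8 -0.5]
-66 False [ 0.8  1.1 -0.1]
-68 False [ 0.1  0.6 -0.8]
-70 False [ 7.2  2.  -2.8]
[ 6.6  2.6 -2.3] [0.52987351 0.09080605 0.13713836]
{'green': (65, 182.23, 0.109), 'blue': (67, 272.68, 0.1085)}
green 10 [297.  238.2] [0.5146899  0.03244823 0.165     ]
green 65 [344.55384615 284.83076923] [ 0.41067847 -0.07909605  0.165     ]
orange 192 [271.60416667 239.703125  ] [0.51088124 0.09234419 0.153     ]
26.35
```

View pics/t6.png

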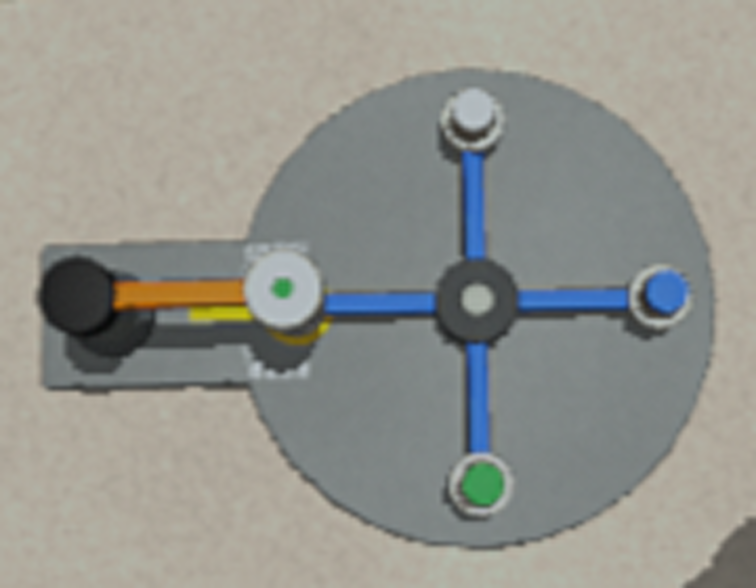

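The head sits at (0.5147, 0.0324) and the mark at (0.5146, 0.0321), so the arm is at its stop. The carousel is still at about 92.5° and the robot is clear, so I'll hand in.

```bash
python3 -c "
from h import *
env.hold(.3); print(job.hand_in())"
```

```text
the job is handed in; nothing more can be done
None
```

The job is handed in: the red-capped vial stands at the yellow mark, within about 1° of carousel rotation by my measurements, the reader arm is at its stop with the head over the red cap, and the robot had moved clear at about 26 s of the 72 s allowed.

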